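# Roll a pipe spool up the welding ramp and hold it at the stop

## Task

Push the flanged steel pipe spool lying at the foot of the ramp up the slope with the fingers until it lies squarely against the stop plate at the top, and finish still holding it there with the fingers, as for a tack weld. Push it steadily and stay behind it all the way, so that it never rolls free or runs back; do not pick it up, and leave the other things on the bench where they are.

Things in the scene. Friction and masses are not known exactly. Their poses are not given: they have to be found in the camera images.
- spool: short pipe spool: a 44 mm pipe with a round flange, 72 mm in diameter and 11 mm thick, on each end; 130 mm long, 108 mm between the flanges, 0.45 to 0.85 kg, the only thing on the ramp. It rolls on its flanges and runs back down the slope if let go. Origin at its centre; own y is its axis (x, z turn as it rolls). It starts on the level pad, axis 50 mm above the table, across the ramp to within 3 degrees
- bed: sloping steel bed of the ramp, fixed to the table. Origin on its upper surface, on the centre line, at the foot of the slope (14 mm above the table). x runs uphill along the surface, 0.14 rad (8 degrees) above level, y left across it, z square to it. Guide rails 10 mm high on both sides of bed and pad, 160 mm apart
- ramp: the whole ramp fixture, its origin on the table 14 mm below the foot of the slope; x level, pointing uphill, z up. Its level foot pad (top 14 mm above the table) reaches 120 mm downhill from the foot of the slope and ends in a lip 10 mm above the pad, 8 mm thick
- stop (a point): centre of the foot of the stop plate's near face, on the bed's surface 176 mm uphill from the bed's origin. The plate stands square to the bed across its top, 50 mm high, 10 mm thick; the spool is home when both flanges lie against it, its axis 36 mm downhill of this face (140 mm along the bed) and 36 mm above the surface
- tape: roll of masking tape lying flat, 104 mm across, 48 mm high, near the ramp's right side; origin at the centre of its underside; leave it alone
- offcut: rusty open pipe offcut standing on end, 48 mm across, 60 mm high, near the ramp's left side; origin at the centre of its underside; leave it alone
- bolt: bolt standing on its head (30 mm across), 57 mm high in all, near the ramp's right side; origin at the centre of its underside; leave it alone
- brush: wire brush lying on the table, left of the ramp; origin under its middle; leave it alone
- square: flat steel try square lying on the table, right of the ramp, about 180 x 120 mm, up to 14 mm high; origin in the blade; leave it alone
- can: spray can standing, 66 mm across, 150 mm high, far right; origin at the centre of its underside; leave it alone
- flange: flat steel ring (pipe flange) lying on the table, 100 mm across, 16 mm high, far left; origin at the centre of its underside; leave it alone

How it is judged:
On the way, in this order (a step that is already met when the one before it is completed fails the run):
1. the spool is pushed part of the way up the slope, the fingers on it (x of spool in the frame of bed between 0.05 and 0.12 m and contact force between the fingers and spool above 0.05 N).
2. the spool lies squarely against the stop, held by the fingers (x of spool in the frame of bed between 0.135 and 0.145 m and z of spool in the frame of bed between 0.031 and 0.042 m and angle between the y axis of spool and the y axis of bed, either way round below 0.07 rad and linear speed of spool below 0.02 m/s and contact force between the fingers and spool above 0.15 N), for 0.3 s.
At the end, for the whole second after the job is handed in: the spool lies on the bed with its axis within 5 mm of the home place against the stop, square to the bed within 4 degrees, still (under 20 mm/s), with the fingers pressing on it (over 0.15 N) (all of step 2); the arm keeps its last pose, push and grip.
It fails at once if the spool rolled free on the slope, up or down (faster than 0.15 m/s with no finger on it) (x of spool in the frame of bed between 0.005 and 0.13 m and linear speed of spool above 0.15 m/s and contact force between the fingers and spool below 0.02 N).
It fails at once if the spool was lifted off the ramp by more than 12 mm ((x of spool in the frame of bed above 0 m and z of spool in the frame of bed above 0.048 m) or (x of spool in the frame of bed below 0 m and height (world z) of spool above 0.062 m)).
It fails at once if the spool left the ramp fixture (x of spool in the frame of bed below -0.13 m or height (world z) of spool below 0.042 m or y of spool in the frame of bed below -0.06 m or y of spool in the frame of bed above 0.06 m).
It fails at once if another thing on the bench was moved by more than 30 mm (distance of any of tape, offcut, bolt, brush, square, can, flange from where it was at the start of the episode above 0.03 m).
It also fails if it takes over 38 s, if anything falls off the work surface, if the arm or the gripper's body presses on something with over 40 N, if the wrist force passes 120 N, or if a joint passes its speed limit or range.

## Robot

A 6-joint arm with a two-finger parallel gripper is mounted at the origin on the work surface. World frame = base frame: x ahead of the robot, y to its left, z up, the work surface at z = 0. Lengths are in m, angles in rad, forces in N, time in s.
With the tool pointing down it reaches from about 0.25 to 0.725 m from the base axis. Payload 4 kg.
Tool frame: the origin (TCP) lies between the finger pads; the fingertips stand 8 mm ahead of it and the grasp point (between the pads) lies 11 mm behind it; z points along the fingers, y is the direction in which the jaws open and shut (so a half turn about z gives the same grasp; the last joint's range is limited). The gripper opens to 85 mm and grips with 20 to 120 N. Pads are 22 mm wide; open, the fingers measure 114 mm over their backs; the gripper's body (76 mm by 85 mm) begins 54 mm behind the grasp point. The pads swing forward as they close: fully open they stand 13 mm farther back than shut.
Start: joints at [-1.246, 0.241, 0.005, 1.335, 0, 1.571], TCP at [0.16, -0.474, 0.206] pointing down, gripper open.
Joint ranges: [-2.72, 2.72], [-1.05, 1.87], [-1.09, 1.28], [-1.99, 2.15], [-1.42, 1.44], [-3.14, 3.14]. Speed limits (rad/s): [2.79, 2.79, 3.14, 3.14, 3.14, 3.14].

## Interface

Orientations are given as a unit quaternion [x, y, z, w].
In Python, from workcell import * gives the robot as it stands.
- The arm moves only by the tool send_rows, never from a script. Its argument "increments" is a list that holds one entry, the list of rows, each a list of 6 numbers: the shift along the tool's x, y, z in units of 50 mm (1.0 is 50 mm), then the turn, a rotation vector about the tool's x, y, z in units of 10 degrees (1.0 is 10 degrees). In form: [[[x, y, z, ax, ay, az], ...]]. A call has 1 to 8 rows; each row shifts and turns the commanded pose from where the row before left it, along the tool's axes as they then stand; what a row does not reach is not made up. A row lasts 1/8 s, in which the tool goes at most 62.5 mm and 10.7 degrees, less where a joint would pass 70% of its speed; a pose out of reach is approached as far as the arm can. A call with a number of a shift or a turn outside -1 to 1 is refused whole. A call with a gripper value outside its range is refused whole. "grip" is the closure, from 0 (fully open) to 1 (shut), set as the call begins (left out, the last holds). The fingers move at their own pace and stop on an object; the grip force is fixed at half the most. Time passes only in rows, so rows that do not move let the fingers close. It gives the time, the measured TCP pose, the force and the opening at its end, in the units of the state.
- get_obs(): the state, without advancing time (a new reading comes with each control period).
- camera(name): name is "scene" or "top" or "wrist"; returns a dict with "color" (384x512x3 uint8, red, green, blue), "z_map" (384x512 float32, m along the optical axis (not along the pixel's ray), 0 where there is no reading), "intrinsics" (3x3 intrinsics, pixels), "dist" ([k1, k2, p1, p2, k3] as OpenCV has them; the pictures are not rectified), "pose" (4x4, takes a point from camera to world coordinates); the wrist camera has in their place "mount" (4x4, takes a point from camera to tool coordinates, whose origin is the TCP and whose axes are the flange's). Camera axes: x right, y down, z forward; pixel columns grow to the right and rows downward; lengths in m; the calibration is good to about 2 mm. A picture is of the moment at which its call begins: read the wrist's pose just before it.
- job_done(): hands the job in, once; it reports no verdict.
The state is a dict: "clock": time; "joint_pos": joint angles; "joint_vel": joint speeds; "tau": joint torques, N m; "eef_pos": TCP position; "tool_rot": TCP orientation; "ft_force": force on the tool from outside, world axes, zero at the start; "ft_torque": the same for the moment, N m; "grip_width": finger opening in m.
Only numpy, scipy, OpenCV 4.12 (cv2) and the standard library are available. Lean on these libraries where they do the work, as an engineer would, in place of code of your own. Each camera call takes 0.05 s, during which the arm holds its last target.

## Working session

There is one attempt and no reset: what is moved stays moved. The work goes in short steps, Python scripts to look and compute and a tool call to move; the robot and the scene stay as the last step left them, time stands still between calls to the robot, and variables do not carry over. Pictures are saved under pics/ and viewed, and the job is handed in when it is done.

Besides the shell and the picture viewer there is one more tool, called after "Call:" as a command line: name --argument value ..., lists and objects as JSON in quotes. send_rows: Moves the arm, as the interface text tells. Its arguments: {"type":"object","properties":{"increments":{"type":"array"},"grip":{"type":"number"}},"required":["increments"]}

```bash
mkdir -p pics
python3 - <<'E'
from workcell import *
import cv2,numpy as np
o=get_obs();print(o)
for n in ["scene","top"]:
    c=camera(n);cv2.imwrite(f"pics/{n}0.png",c["color"][:,:,::-1]);np.savez(f"{n}0.npz",**c);print(n,c["intrinsics"],c["dist"],c["pose"])
E
```

```text
{'clock': 0.0, 'joint_pos': array([-1.24600075e+00,  2.41400207e-01,  3.69798994e-03,  1.33519517e+00,
        4.07627790e-06,  1.57080973e+00]), 'joint_vel': array([-0.00095929, -0.00067833, -0.00061825, -0.00053656, -0.00092432,
        0.0008469 ]), 'tau': array([-9.37848636e-04, -3.72319436e+01,  2.52407527e+01,  1.68073748e-02,
       -1.21535618e-04,  2.76103620e-06]), 'eef_pos': array([ 0.15933671, -0.47319802,  0.20530938]), 'tool_rot': array([ 9.86842974e-01,  1.61678202e-01, -1.67850701e-04, -1.03703738e-03]), 'ft_force': array([-0.3366949 ,  0.29908789,  1.07517281]), 'ft_torque': array([ 0.01581834,  0.04269223, -0.02168615]), 'grip_width': 0.0855562527191512}
scene [[376.79955377   0.         264.72579543]
 [  0.         376.79955377 188.22791477]
 [  0.           0.           1.        ]] [-0.10264204  0.          0.          0.          0.        ] [[ 0.31902602  0.73763228 -0.59508068  1.21761372]
 [ 0.94773631 -0.24546229  0.20382384 -0.22549978]
 [ 0.00427717 -0.62900467 -0.77738975  0.94768856]
 [ 0.          0.          0.          1.        ]]
top [[401.79334299   0.         256.05765372]
 [  0.         401.79334299 189.92910752]
 [  0.           0.           1.        ]] [-0.05327814  0.          0.          0.          0.        ] [[ 0.0098954  -0.99598972  0.08891885  0.46474622]
 [-0.99980827 -0.0113574  -0.01595112  0.01116537]
 [ 0.01689703 -0.08874396 -0.99591114  1.47105551]
 [ 0.          0.          0.          1.        ]]
```

View pics/scene0.png

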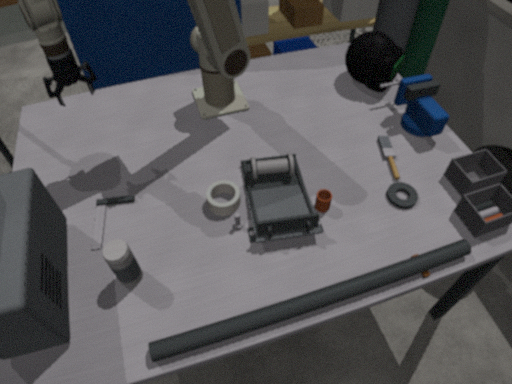

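View pics/top0.png

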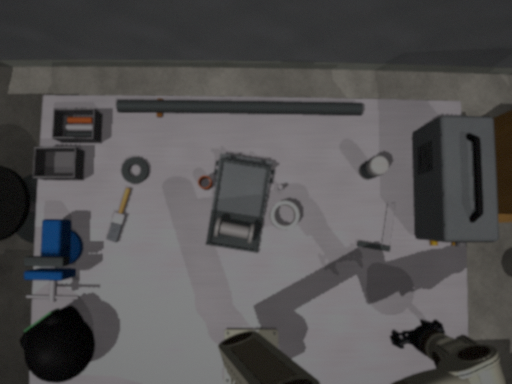

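The scene view shows the ramp around (278,195), with the spool at its near end around (272,167). In the top view the ramp is at (240,200) and the spool at (236,229). Next I'll zoom in and measure.

```bash
cat > h.py <<'E'
import cv2,numpy as np
def pts(c,us,vs,z=None):
    uv=np.stack([us,vs],-1).astype(np.float64).reshape(-1,1,2)
    n=cv2.undistortPoints(uv,c["intrinsics"],c["dist"]).reshape(-1,2)
    d=np.c_[n,np.ones(len(n))]
    P=c["pose"]
    if z is None:
        zz=c["z_map"][np.asarray(vs).astype(int),np.asarray(us).astype(int)]
        return (d*zz[:,None])@P[:3,:3].T+P[:3,3]
    r=d@P[:3,:3].T
    return P[:3,3]+r*((z-P[2,3])/r[:,2])[:,None]
def load(n): return dict(np.load(n))
E
python3 - <<'E'
from h import *
c=load("top0.npz")
im=c["color"][140:260,190:310,::-1]
cv2.imwrite("pics/topz.png",cv2.convertScaleAbs(cv2.resize(im,(720,720)[:2],interpolation=cv2.INTER_CUBIC)[:600],alpha=1.8))
s=load("scene0.npz");im=s["color"][140:250,190:340,::-1]
cv2.imwrite("pics/scenez.png",cv2.resize(im,(750,550),interpolation=cv2.INTER_CUBIC))
vv,uu=np.mgrid[145:260:1,195:310:1];p=pts(c,uu.ravel(),vv.ravel())
Z=p[:,2].reshape(vv.shape)
cv2.imwrite("pics/toph.png",cv2.applyColorMap(cv2.resize(np.clip(Z*2500,0,255).astype(np.uint8),(600,600),interpolation=cv2.INTER_NEAREST),cv2.COLORMAP_JET))
for v in range(150,256,5): print(v,[int(z*1000) for z in Z[v-145,5:90:5]])
E
```

```text
150 [0, 4, -2, -2, -7, 5, 0, 0, 5, 0, 0, 1, 0, 3, 0, 3, 8]
155 [0, 1, -1, 0, 39, 42, 76, 44, 0, 0, 4, 0, 5, 1, -6, 3, 1]
160 [0, 4, 1, -2, 86, 82, 91, 49, 39, 45, 42, 42, 39, 33, 0, 3, -3]
165 [1, -6, -2, 1, 45, 44, 32, 34, 36, 39, 89, 91, 90, 87, 39, 0, -2]
170 [1, 2, 4, 3, 45, 31, 35, 26, 37, 35, 39, 31, 37, 35, 37, 2, 1]
175 [4, 60, 0, -2, 43, 35, 32, 32, 34, 31, 37, 34, 40, 34, 34, 0, -4]
180 [36, 2, 61, 1, 38, 29, 32, 34, 29, 25, 29, 33, 35, 37, 3, -2, 2]
185 [62, -2, 53, 6, 30, 29, 26, 31, 29, 25, 31, 26, 29, 46, 0, 1, 56]
190 [-1, -2, 0, 24, 28, 27, 27, 28, 22, 28, 26, 22, 26, 37, 4, -3, 11]
195 [0, 8, 1, 18, 22, 25, 21, 21, 28, 22, 19, 21, 22, 24, 0, 0, 3]
200 [2, 4, 2, 27, 18, 21, 24, 20, 25, 19, 20, 20, 21, 18, 0, -4, 6]
205 [0, 0, 1, 27, 14, 19, 20, 16, 20, 19, 16, 17, 19, 19, 0, 47, 3]
210 [0, 1, 2, 18, 12, 17, 12, 15, 13, 16, 14, 15, 22, 1, -1, 48, 0]
215 [-1, -4, -3, 11, 14, 16, 8, 15, 13, 13, 21, 17, 26, 0, 25, 2, 3]
220 [0, 3, 15, 13, 79, 12, 7, 15, 15, 15, 10, 8, 21, -2, -4, 45, -3]
225 [-3, 4, 9, 15, 74, 67, 63, 67, 63, 62, 10, 16, 20, 0, -2, 44, 44]
230 [0, 1, 16, 83, 67, 78, 64, 73, 72, 68, 86, 17, 14, 4, -1, 6, -1]
235 [0, 0, 26, 63, 10, 14, 14, 64, 61, 71, 80, 13, 12, -3, 5, -2, -5]
240 [-1, -2, 24, 13, 17, 17, 13, 16, 14, 11, 73, 15, 3, 1, 1, -4, 2]
245 [-5, 0, 1, 18, 28, 1471, 14, 13, 13, 12, 19, 24, 2, 0, 2, -2, -3]
250 [3, -4, 0, 1, -2, 2, 2, 3, -2, 26, 23, 21, 0, -5, -1, 0, -2]
255 [-2, -4, 4, 0, -4, 1, 0, 2, 3, -1, 1, 2, 2, 1, 0, 0, -1]
```

View pics/topz.png

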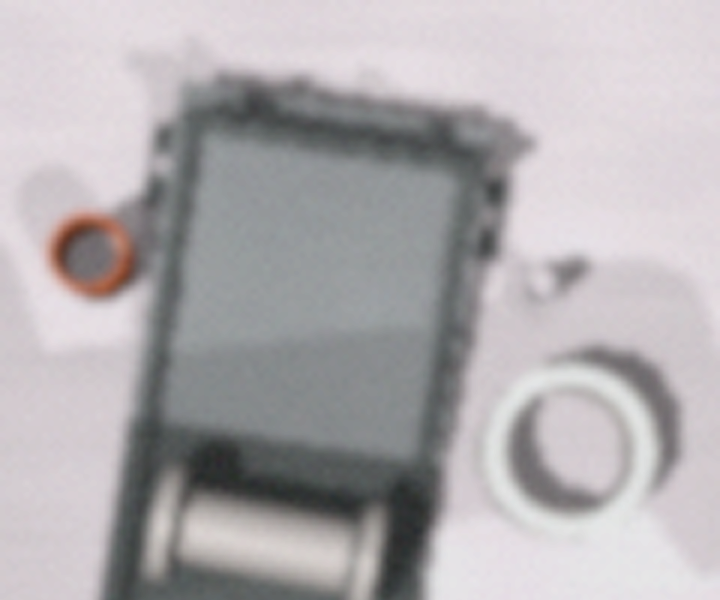

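View pics/scenez.png

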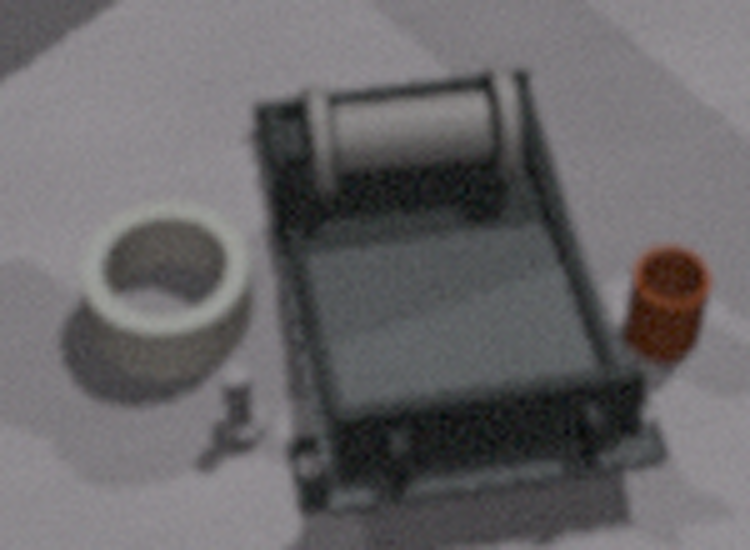

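View pics/toph.png

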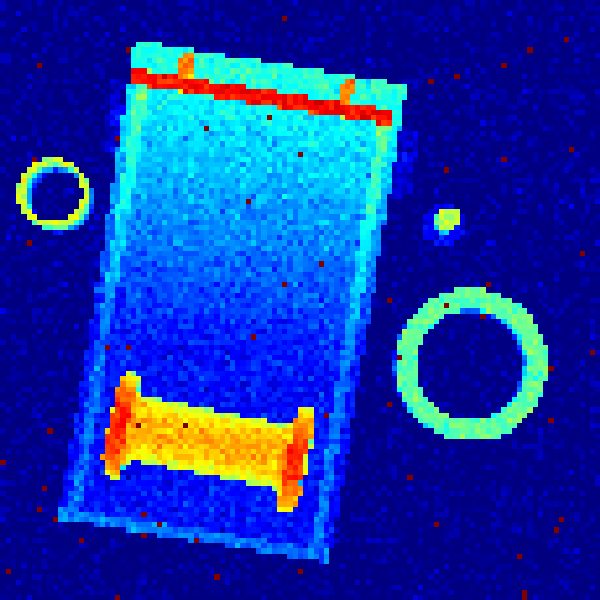

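```bash
cat > meas.py <<'E'
from h import *
def spool_pts(c,u0,u1,v0,v1):
    pass
c=load("top0.npz")
vv,uu=np.mgrid[145:260,205:282];p=pts(c,uu.ravel(),vv.ravel()).reshape(vv.shape+(3,))
Z=p[...,2]
m=((Z>8)&(Z<.2)).astype(np.uint8); m=((Z>.008)&(Z<.2)).astype(np.uint8)
n,l,st,ce=cv2.connectedComponentsWithStats(m); k=1+np.argmax(st[1:,4]); R=(l==k)
q=p[R]; print("ramp pts",len(q))
r=cv2.minAreaRect(q[:,:2].astype(np.float32));print("rect",r, cv2.boxPoints(r))
pl=q[(q[:,2]>.078)&(q[:,0]>.5)];print("plate",len(pl),pl.mean(0))
mu=pl.mean(0);w=np.linalg.svd(pl[:,:2]-mu[:2])[2][0];print("plate dir",np.degrees(np.arctan2(w[1],w[0])), np.ptp((pl[:,:2]-mu[:2])@w),np.ptp((pl[:,:2]-mu[:2])@[-w[1],w[0]]))
sp=q[(q[:,2]>.055)&(q[:,0]<.45)];mu=sp.mean(0);u,s,w=np.linalg.svd(sp[:,:2]-mu[:2]);w=w[0]
print("spool",len(sp),mu,np.degrees(np.arctan2(w[1],w[0])),np.ptp((sp[:,:2]-mu[:2])@w),np.ptp((sp[:,:2]-mu[:2])@[-w[1],w[0]]))
# bed slope fit: 
yaw=np.arctan2(*( -1*np.array([0,0]))) if 0 else None
b=q[(q[:,0]>.42)&(q[:,0]<.52)]
A=np.c_[b[:,:2],np.ones(len(b))];x=np.linalg.lstsq(A,b[:,2],rcond=None)[0]
g=np.abs(A@x-b[:,2])<.006;x=np.linalg.lstsq(A[g],b[g,2],rcond=None)[0];print("slope",np.hypot(*x[:2]),"dir",np.degrees(np.arctan2(x[1],x[0])),x)
pipe=sp[sp[:,2]<.076];print("pipe top z",np.percentile(sp[:,2],[50,90,97]))
for n,z in(("tape",.048),):pass
E
python3 meas.py
```

```text
ramp pts 4886
rect ((0.5486061573028564, 0.04860994964838028), (0.21826231479644775, 0.3322988450527191), 81.321044921875) [[ 0.3678916  -0.03420002]
 [ 0.69638544 -0.08434316]
 [ 0.7293207   0.13141993]
 [ 0.40082687  0.18156305]]
plate 154 [0.68230967 0.03014828 0.08832549]
plate dir 81.26522513960265 0.1735425366657813 0.026796447991445222
spool 252 [0.43806478 0.05315081 0.07038881] -95.41904171709147 0.13699647502405216 0.043534864485501076
slope 0.45094406586798214 dir 178.24161100244845 [-0.45073172  0.01383716  0.24608673]
pipe top z [0.06940107 0.08116116 0.08629254]
```

```bash
sed -i 's/q\[:,0\]<.45/q[:,0]<.56/; s/b\[:,0\]>.42/b[:,0]>0/' meas.py; sed -i 's/^b=q.*/b=q[(q[:,0]>.54)\&(q[:,0]<.66)\&(q[:,2]<.05)]/' meas.py
cat >> meas.py <<'E'
a=np.radians(-8.7);U=np.array([np.cos(a),np.sin(a)]);L=np.array([-U[1],U[0]])
s=q[:,:2]@U;t=q[:,:2]@L
for lo in np.arange(s.min(),s.max(),.01):
    k=(s>=lo)&(s<lo+.01);print(round(lo,3),k.sum(),np.round(np.percentile(q[k,2],[10,50,90,98]),3),np.round([t[k].min(),t[k].max()],3))
k=(q[:,2]>.055)&(s<.54); print("spool s",np.percentile(s[k],[2,50,98]),s[k].min(),s[k].max(),"t",t[k].min(),t[k].max())
k=(q[:,2]>.078)&(s>.6);print("plate s",np.percentile(s[k],[2,50,98]))
for d in(load("scene0.npz"),):
    vv,uu=np.mgrid[150:245,235:325];w=pts(d,uu.ravel(),vv.ravel());
    s=w[:,:2]@U;t=w[:,:2]@L
    k=(w[:,2]>.055)&(w[:,2]<.12)&(s<.54)&(s>.36);f=w[k]; print("scene spool",k.sum(),f.mean(0),np.percentile(s[k],[2,50,98]),t[k].min(),t[k].max())
    mu=f.mean(0);e=np.linalg.svd(f-mu)[2][0];print(np.degrees(np.arctan2(e[1],e[0])))
    k=(w[:,2]>.078)&(s>.6)&(w[:,2]<.1);print("plate s",np.percentile(s[k],[2,50,98]),w[k].mean(0))
E
python3 meas.py
```

```text
ramp pts 4886
rect ((0.5486061573028564, 0.04860994964838028), (0.21826231479644775, 0.3322988450527191), 81.321044921875) [[ 0.3678916  -0.03420002]
 [ 0.69638544 -0.08434316]
 [ 0.7293207   0.13141993]
 [ 0.40082687  0.18156305]]
plate 154 [0.68230967 0.03014828 0.08832549]
plate dir 81.26522513960265 0.1735425366657813 0.026796447991445222
spool 531 [0.45201781 0.06275397 0.07072389] -100.23259535886437 0.13517839965332926 0.07038406027241237
slope 0.13655762801542007 dir -5.583437629111791 [ 0.13590974 -0.0132864  -0.05387972]
pipe top z [0.07005903 0.08213772 0.08672602]
0.369 152 [0.015 0.024 0.029 0.031] [0.039 0.226]
0.379 143 [0.01  0.014 0.02  0.026] [0.037 0.224]
0.389 144 [0.011 0.014 0.021 0.027] [0.039 0.225]
0.399 139 [0.01  0.015 0.028 0.073] [0.037 0.226]
0.409 132 [0.012 0.018 0.075 0.079] [0.038 0.225]
0.419 149 [0.014 0.065 0.081 0.087] [0.036 0.227]
0.429 150 [0.017 0.07  0.083 0.087] [0.035 0.225]
0.439 147 [0.016 0.07  0.083 0.09 ] [0.036 0.225]
0.449 149 [0.015 0.063 0.077 0.084] [0.037 0.226]
0.459 142 [0.011 0.016 0.071 0.079] [0.039 0.226]
0.469 143 [0.011 
[... 869 characters left out ...]
[0.024 0.235]
0.649 170 [0.018 0.036 0.043 0.046] [0.022 0.24 ]
0.659 217 [0.034 0.04  0.09  0.093] [0.027 0.239]
0.669 134 [0.036 0.086 0.092 0.095] [0.024 0.227]
0.679 110 [0.038 0.042 0.075 0.079] [0.039 0.226]
0.689 137 [0.038 0.042 0.046 0.075] [0.037 0.227]
0.699 36 [0.039 0.042 0.045 0.046] [0.038 0.22 ]
spool s [0.40785577 0.43740843 0.46636208] 0.4012361937532719 0.47405615801024414 t 0.06247808545801744 0.1980378330257213
plate s [0.66424996 0.66946945 0.68615553]
scene spool 515 [0.45972886 0.05740668 0.06913695] [0.42014144 0.44738182 0.46985711] 0.059353292458980966 0.1932664428021103
78.94526367492065
plate s [0.663475   0.67177031 0.67545046] [0.68242681 0.02487183 0.08596134]
```

Call:
send_rows --increments '[[[0,0,-0.5,0,0,-1],[0,0,-0.5,0,0,-1]]]' --grip 0.28

```text
clock: 0.35
eef_pos: [0.1593, -0.4732, 0.2559]
tool_rot: [0.943, 0.333, 0.0, -0.001]
ft_force: [-0.3, -0.4, 0.7]
grip_width: 0.0616
```

```bash
cat > st.py <<'E'
from workcell import *
import numpy as np
from scipy.spatial.transform import Rotation as Ro
o=get_obs();p=o["eef_pos"];R=Ro.from_quat(o["tool_rot"]).as_matrix()
a=np.radians(-8.7);U=np.array([np.cos(a),np.sin(a)]);L=np.array([-U[1],U[0]])
print("t",o["clock"],"tcp",p.round(4),"s,t",(p[:2]@U).round(4),(p[:2]@L).round(4),"yaw x",np.degrees(np.arctan2(R[1,0],R[0,0])).round(2),"zaxis",R[:,2].round(4),"j",o["joint_pos"].round(3),"F",o["ft_force"].round(2),"T",o["ft_torque"].round(2),"w",o["grip_width"].round(4))
E
python3 st.py
```

```text
Traceback (most recent call last):
  File "st.py", line 6, in <module>
    print("t",o["clock"],"tcp",p.round(4),"s,t",(p[:2]@U).round(4),(p[:2]@L).round(4),"yaw x",np.degrees(np.arctan2(R[1,0],R[0,0])).round(2),"zaxis",R[:,2].round(4),"j",o["joint_pos"].round(3),"F",o["ft_force"].round(2),"T",o["ft_torque"].round(2),"w",o["grip_width"].round(4))
                                                                                                                                                                                                                                                            ^^^^^^^^^^^^^^^^^^^^^
AttributeError: 'float' object has no attribute 'round'
```

```bash
sed -i 's/o\["grip_width"\].round(4)/round(o["grip_width"],4)/' st.py; python3 st.py
```

```text
t 0.35 tcp [ 0.1593 -0.4732  0.2559] s,t 0.2291 -0.4437 yaw x 38.94 zaxis [-8.0e-04  2.2e-03 -1.0e+00] j [-1.246  0.226  0.115  1.462 -0.     1.216] F [-0.27 -0.36  0.7 ] T [-0.02 -0.03  0.02] w 0.0616
```

Call:
send_rows --increments '[[[0,0,0,0,0,-1],[0,0,0,0,0,-1],[0,0,0,0,0,-1],[0,0,0,0,0,-1],[0,0,0,0,0,-1],[0,0,0,0,0,-1],[0,0,0,0,0,-1]]]'

```text
clock: 1.23
eef_pos: [0.1594, -0.4735, 0.2556]
tool_rot: [0.581, 0.814, 0.0, -0.001]
ft_force: [0.3, -0.2, -0.2]
grip_width: 0.0612
```

Call:
send_rows --increments '[[[0,0,0,0,0,-1],[0,0,0,0,0,-1],[0,0,0,0,0,-1],[0,0,0,0,0,-1],[0,0,0,0,0,-1],[0,0,0,0,0,-1],[0,0,0,0,0,-0.24],[0,0,0,0,0,0]]]'

```text
clock: 2.22
eef_pos: [0.1595, -0.4736, 0.2557]
tool_rot: [0.079, 0.997, 0.001, -0.0]
ft_force: [0.2, 1.1, 0.2]
grip_width: 0.0617
```

```bash
python3 st.py
```

```text
t 2.225 tcp [ 0.1595 -0.4736  0.2557] s,t 0.2293 -0.444 yaw x 170.97 zaxis [-3.0e-04  1.1e-03 -1.0e+00] j [-1.246  0.226  0.114  1.46   0.    -1.088] F [0.18 1.11 0.21] T [ 0.03 -0.   -0.06] w 0.0617
```

Call:
send_rows --increments '[[[-0.22,0.96,0,0,0,0],[-0.22,0.96,0,0,0,0],[-0.22,0.96,0,0,0,0],[-0.22,0.96,0,0,0,0],[-0.22,0.96,0,0,0,0],[-0.22,0.96,0,0,0,0]]]'

```text
clock: 2.98
eef_pos: [0.27, -0.1982, 0.2562]
tool_rot: [0.079, 0.997, -0.0, 0.0]
ft_force: [0.3, -0.4, 0.2]
grip_width: 0.0616
```

Call:
send_rows --increments '[[[-0.22,0.96,0,0,0,0],[-0.22,0.96,0,0,0,0],[-0.22,0.96,0,0,0,0],[-0.22,0.96,0,0,0,0],[-0.22,0.96,0,0,0,0],[-0.22,0.94,0,0,0,0],[0,0,0,0,0,0]]]'

```text
clock: 3.85
eef_pos: [0.3804, 0.0759, 0.2557]
tool_rot: [0.076, 0.997, 0.0, -0.0]
ft_force: [-0.8, -0.5, -1.0]
grip_width: 0.0616
```

```bash
python3 st.py
python3 - <<'E'
from workcell import *
import cv2,numpy as np
o=get_obs()
for n in ["wrist","scene"]:
    c=camera(n);c.update({"p":o["eef_pos"],"q":o["tool_rot"]});np.savez(n+"1.npz",**c)
    im=c["color"][:,:,::-1]
    if n=="scene": im=cv2.resize(im[60:230,160:340],(720,680))[:600]
    cv2.imwrite(f"pics/{n}1.png",im)
print(dict(np.load("wrist1.npz"))["mount"])
E
```

```text
t 3.85 tcp [0.3804 0.0759 0.2557] s,t 0.3645 0.1326 yaw x 171.29 zaxis [-6.e-04  3.e-04 -1.e+00] j [ 1.970e-01 -1.000e-03 -1.450e-01  1.427e+00  0.000e+00  3.490e-01] F [-0.82 -0.47 -1.01] T [-0.01  0.02  0.01] w 0.0616
[[ 5.40062520e-05 -9.45385087e-01 -3.25955572e-01  8.32264522e-02]
 [ 9.99999984e-01 -5.16379601e-06  1.80662740e-04  7.25737640e-04]
 [-1.72479029e-04 -3.25955576e-01  9.45385071e-01 -1.67640695e-01]
 [ 0.00000000e+00  0.00000000e+00  0.00000000e+00  1.00000000e+00]]
```

View pics/wrist1.png

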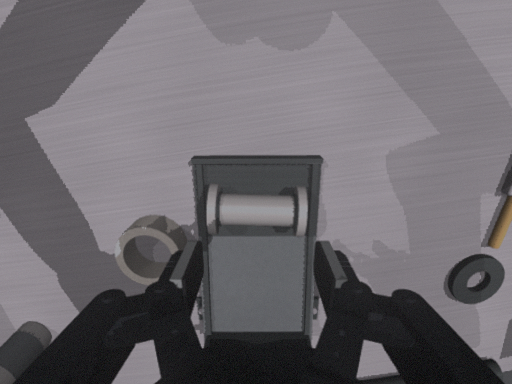

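View pics/scene1.png

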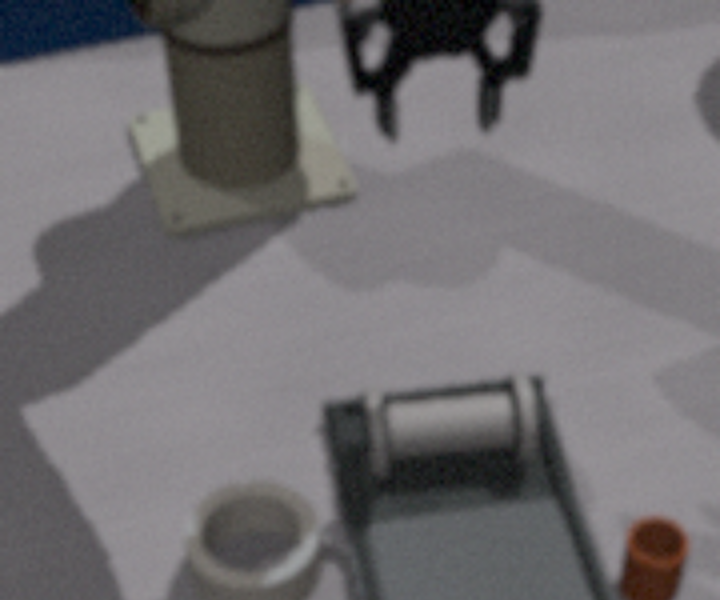

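The wrist view shows the spool on the pad at about (257,210), with its flanges at columns 208–307 and the fingers straddling it left and right. Now I'll check fingertip depth and remeasure the spool with the wrist depth.

```bash
cat > w.py <<'E'
from h import *
from scipy.spatial.transform import Rotation as Ro
import sys
a=np.radians(-8.7);U=np.array([np.cos(a),np.sin(a)]);L=np.array([-U[1],U[0]])
def st(w): return w[:,:2]@U,w[:,:2]@L
c=load("wrist1.npz");T=np.eye(4);T[:3,:3]=Ro.from_quat(c["q"]).as_matrix();T[:3,3]=c["p"];c["pose"]=T@c["mount"]
vv,uu=np.mgrid[140:250,180:335];w=pts(c,uu.ravel(),vv.ravel());s,t=st(w)
k=(w[:,2]>.055)&(w[:,2]<.1)&(s>.38)&(s<.5);f=w[k];print("spool",k.sum(),"s",np.percentile(s[k],[1,50,99]),"t",np.percentile(t[k],[1,50,99]),"ztop",np.percentile(f[:,2],[50,98]))
for lo,hi in((.068,.075),(.085,.1),(.11,.15),(.16,.175),(.185,.192)):
    j=k&(t>lo)&(t<hi)
    if j.sum()>5: i=np.argsort(-w[j,2])[:max(5,j.sum()//8)];print(lo,"crest s",s[j][i].mean(),"z",w[j,2][i].mean())
j=(w[:,2]>.019)&(w[:,2]<.032)&(s<.40);print("lip s",np.percentile(s[j],[2,50,98]),"t",np.percentile(t[j],[1,99]))
d=load("scene1.npz");vv,uu=np.mgrid[60:110,235:310];w=pts(d,uu.ravel(),vv.ravel());s,t=st(w)
k=(w[:,2]>.15)&(np.abs(s-.3645)<.06)&(np.abs(t-.1326)<.09)
for z in np.arange(.2,.36,.008):
    j=k&(w[:,2]>=z)&(w[:,2]<z+.008)
    if j.sum()>1: print("z rel tcp",round(z-.2557,3),j.sum(),"s",(np.percentile(s[j],[0,100])-.3645).round(3),"t",np.percentile(t[j]-.1326,[0,25,50,75,100]).round(3))
E
python3 w.py
```

```text
spool 3321 s [0.40110389 0.42829217 0.46177152] t [0.0673664  0.13183388 0.19636348] ztop [0.07062738 0.08594878]
0.068 crest s 0.4344317917300434 z 0.08614794445865041
0.085 crest s 0.4342386026835234 z 0.07253607018008094
0.11 crest s 0.4352810656831415 z 0.07251961528917288
0.16 crest s 0.4367524623562632 z 0.07241799488951997
0.185 crest s 0.4362817479711903 z 0.08625904315770891
lip s [0.3674733  0.3717806  0.39726574] t [0.03901603 0.22338078]
z rel tcp 0.032 16 s [-0.008  0.013] t [-0.045 -0.04   0.027  0.027  0.036]
z rel tcp 0.04 27 s [-0.009  0.013] t [-0.048 -0.041  0.026  0.031  0.039]
z rel tcp 0.048 27 s [-0.009  0.015] t [-0.049 -0.043 -0.037  0.029  0.038]
z rel tcp 0.056 28 s [-0.011  0.013] t [-0.048 -0.04   0.027  0.031  0.041]
z rel tcp 0.064 21 s [-0.005  0.014] t [-0.05  -0.04   0.028  0.033  0.043]
z rel tcp 0.072 47 s [-0.006  0.016] t [-0.065 -0.047  0.027  0.039  0.056]
z rel tcp 0.08 93 s [-0.012  0.015] t [-0.067 -0.047 -0.035  0.044  0.058]
z rel tcp 0.088 58 s [-0.017  0.02 ] t [-0.067 -0.041 -0.03   0.049  0.06 ]
z rel tcp 0.096 94 s [-0.017  0.021] t [-0.07  -0.036 -0.011  0.022  0.061]
```

Run:
```python
from h import *
d=load("scene1.npz");P=np.linalg.inv(d["pose"])
for dz in(0,-.008,.03):
    X=d["p"]+np.array([0,0,dz]);Y=[X+np.array([.15,.988,0])*q for q in(-.038,0,.038)]
    print(dz,cv2.projectPoints(np.array(Y),cv2.Rodrigues(P[:3,:3])[0],P[:3,3],d["intrinsics"],d["dist"])[0].reshape(-1,2).round(1).tolist())
im=d["color"][60:120,230:310,::-1];im=cv2.convertScaleAbs(im,alpha=1.5)
cv2.imwrite("pics/s1z.png",cv2.resize(im,(800,600),interpolation=cv2.INTER_NEAREST))
z=d["z_map"]
for v in range(78,102,2):print(v,z[v,250:290:2].round(2).tolist())
```

```text
0 [[257.2, 102.1], [270.0, 100.7], [282.7, 99.4]]
-0.008 [[257.3, 104.3], [270.0, 102.9], [282.6, 101.6]]
0.03 [[257.1, 93.7], [270.2, 92.4], [283.2, 91.0]]
78 [1.0099999904632568, 1.0299999713897705, 1.0299999713897705, 1.0099999904632568, 1.0099999904632568, 1.0099999904632568, 1.6100000143051147, 1.600000023841858, 1.600000023841858, 1.600000023841858, 1.600000023841858, 1.6100000143051147, 1.600000023841858, 1.600000023841858, 1.6100000143051147, 1.0299999713897705, 1.0299999713897705, 1.0299999713897705, 1.0299999713897705, 1.0299999713897705]
80 [1.0099999904632568, 1.0199999809265137, 1.0299999713897705, 1.0199999809265137, 1.0199999809265137, 1.0199999809265137, 1.590000033378601, 1.590000033378601, 1.590000033378601, 1.590000033378601, 1.590000033378601, 1.590000033378601, 1.590000033378601, 1.590000033378601, 1.590000033378601, 1.0499999523162842, 1.0299999713897705, 1.0299999713897705, 1.0399999618530273, 1.600000023841858]
82 [1.0199999809265137, 1.0199999809265137, 1.0199999809265137, 1.0199999809265137, 1.0299999713897705, 1.5800000429153442, 1.590000033378601, 1.590000
[... 3009 characters left out ...]
65137, 1.5299999713897705]
98 [1.5099999904632568, 1.5099999904632568, 1.5099999904632568, 1.5099999904632568, 1.5099999904632568, 1.5099999904632568, 1.5099999904632568, 1.5099999904632568, 1.5199999809265137, 1.5099999904632568, 1.5099999904632568, 1.5099999904632568, 1.5099999904632568, 1.5099999904632568, 1.5199999809265137, 1.5099999904632568, 1.5099999904632568, 1.5099999904632568, 1.5099999904632568, 1.5199999809265137]
100 [1.5, 1.5099999904632568, 1.5099999904632568, 1.5, 1.5, 1.5099999904632568, 1.5, 1.5, 1.5099999904632568, 1.5, 1.5099999904632568, 1.5099999904632568, 1.5, 1.5, 1.5099999904632568, 1.5099999904632568, 1.5099999904632568, 1.5099999904632568, 1.5, 1.5099999904632568]
```

View pics/s1z.png

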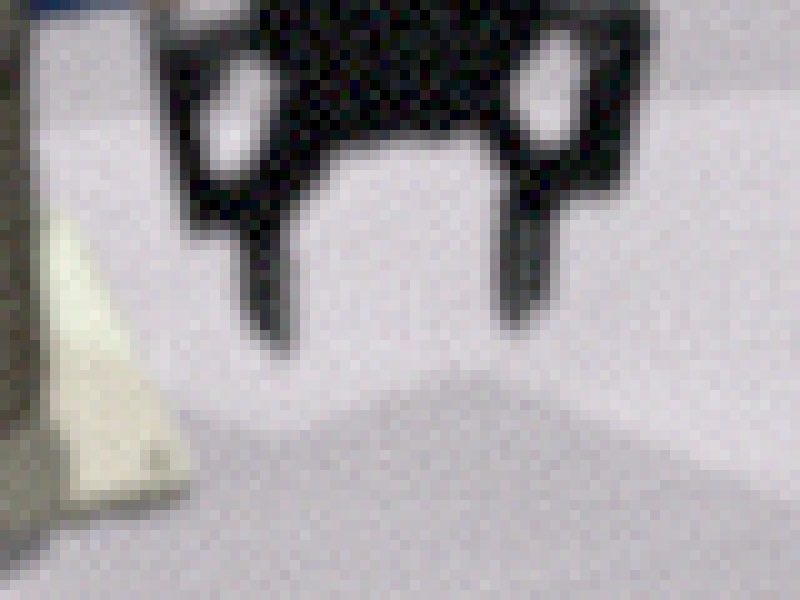

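Run:
```python
from h import *
c=load("wrist1.npz");c["pose"]=c["mount"]
vv,uu=np.mgrid[200:384,120:400];w=pts(c,uu.ravel(),vv.ravel());zc=c["z_map"][vv.ravel(),uu.ravel()]
k=(zc>.03)&(w[:,2]<.03)&(np.abs(w[:,1])<.06)&(np.abs(w[:,0])<.03)
for z in np.arange(-.12,.03,.008):
    j=k&(w[:,2]>=z)&(w[:,2]<z+.008)
    if j.sum()>1: print(round(z,3),j.sum(),"x",np.percentile(w[j,0],[1,99]).round(3),"y",np.percentile(w[j,1],[1,25,75,99]).round(3))
im=cv2.convertScaleAbs(c["color"][200:384,130:390,::-1],alpha=2.5);cv2.imwrite("pics/w1z.png",cv2.resize(im,None,fx=3,fy=3))
```

```text
-0.12 2907 x [0.009 0.019] y [-0.026 -0.016  0.018  0.027]
-0.112 4560 x [0.009 0.017] y [-0.028 -0.014  0.015  0.03 ]
-0.104 3012 x [0.008 0.017] y [-0.032 -0.02   0.022  0.034]
-0.096 788 x [-0.013  0.017] y [-0.051 -0.029  0.037  0.054]
-0.088 3768 x [-0.012  0.012] y [-0.052 -0.045  0.048  0.054]
-0.08 1412 x [0.005 0.013] y [-0.052 -0.04   0.043  0.055]
-0.072 906 x [-0.01   0.012] y [-0.041 -0.031  0.033  0.043]
-0.064 894 x [-0.011  0.011] y [-0.043 -0.031  0.033  0.045]
-0.056 778 x [-0.011  0.011] y [-0.043 -0.032  0.032  0.045]
-0.048 692 x [-0.011  0.011] y [-0.043 -0.031  0.033  0.045]
-0.04 432 x [-0.011  0.011] y [-0.042 -0.03   0.031  0.043]
-0.032 32 x [-0.009  0.008] y [-0.03  -0.03   0.031  0.032]
```

View pics/w1z.png

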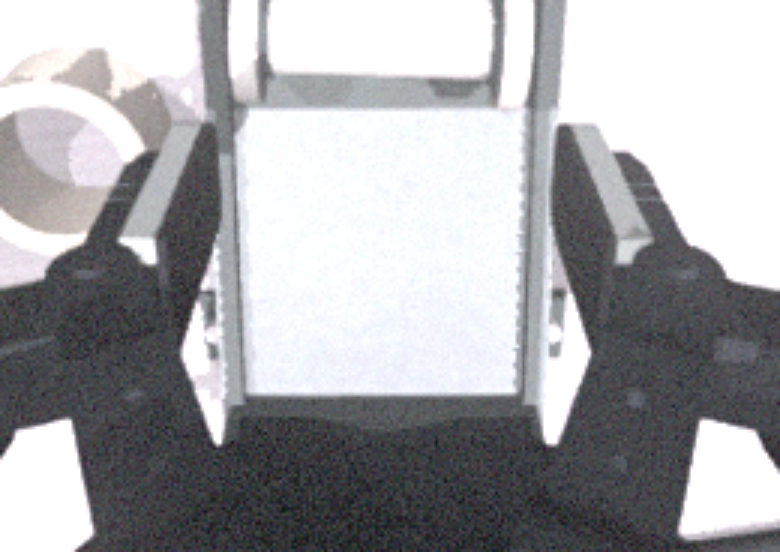

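Both cameras put the tips about 32 mm behind the reported TCP at this closure, which isn't what the text suggests. I'll go down partway and check again.

Call:
send_rows --increments '[[[0,-0.04,0.9,0,0,0],[0,0,0.9,0,0,0],[0,0,0.9,0,0,0],[0,0,0.9,0,0,0],[0,0,0.5,0,0,0],[0,0,0.36,0,0,0],[0,0,0,0,0,0]]]'

```text
clock: 4.82
eef_pos: [0.3777, 0.0699, 0.0324]
tool_rot: [0.08, 0.997, -0.001, -0.002]
ft_force: [-0.2, 0.4, 1.0]
grip_width: 0.0614
```

```bash
python3 st.py
cat > look.py <<'E'
from workcell import *
from h import *
import sys
from scipy.spatial.transform import Rotation as Ro
n=sys.argv[1];o=get_obs();c=camera("wrist")
c["p"]=o["eef_pos"];c["q"]=o["tool_rot"];np.savez(f"wrist{n}.npz",**c)
cv2.imwrite(f"pics/wrist{n}.png",cv2.convertScaleAbs(c["color"][:,:,::-1],alpha=1.6))
d=camera("scene");np.savez(f"scene{n}.npz",**d)
cv2.imwrite(f"pics/scene{n}.png",cv2.convertScaleAbs(cv2.resize(d["color"][100:240,200:340,::-1],(600,600),interpolation=cv2.INTER_CUBIC),alpha=1.4))
E
python3 look.py 2
```

```text
t 4.825 tcp [0.3777 0.0699 0.0324] s,t 0.3628 0.1262 yaw x 170.85 zaxis [-3.4e-03 -9.0e-04 -1.0e+00] j [ 0.183  0.194 -0.561  0.819 -0.     0.343] F [-0.24  0.44  0.95] T [-0.01  0.03  0.04] w 0.0614
```

View pics/wrist2.png

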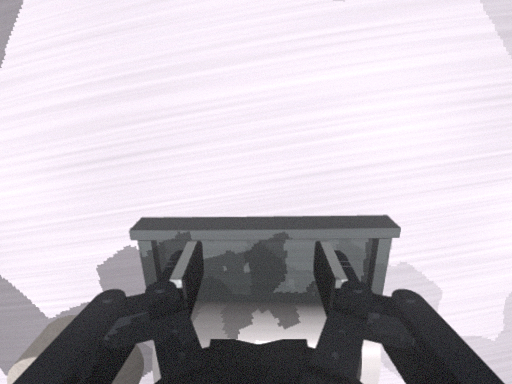

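View pics/scene2.png

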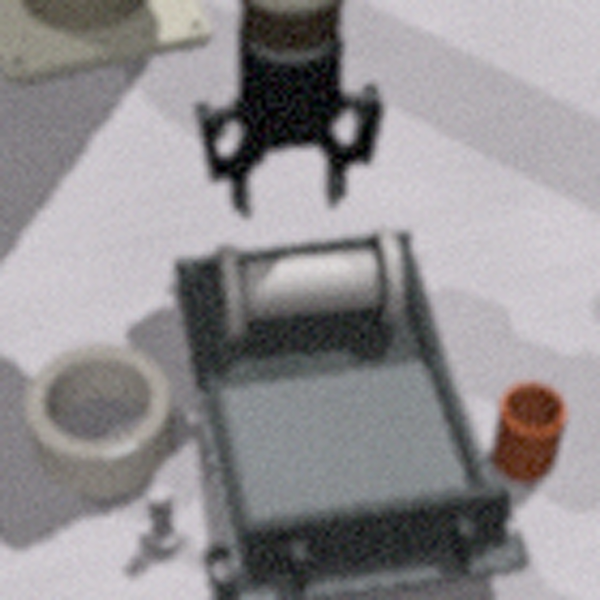

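The fingers stand behind the spool, above the lip, with the tips clear. Now measuring the tips against the spool and lip in this wrist view.

```bash
cat > m.py <<'E'
from h import *
import sys
from scipy.spatial.transform import Rotation as Ro
a=np.radians(-8.7);U=np.array([np.cos(a),np.sin(a)]);L=np.array([-U[1],U[0]])
c=load(f"wrist{sys.argv[1]}.npz");R=Ro.from_quat(c["q"]).as_matrix();T=np.eye(4);T[:3,:3]=R;T[:3,3]=c["p"];c["pose"]=T@c["mount"]
vv,uu=np.mgrid[0:384,0:512];w=pts(c,uu.ravel(),vv.ravel());zc=c["z_map"].ravel();s=w[:,:2]@U;t=w[:,:2]@L
q=(w-c["p"])@R
f=(zc>.03)&(np.abs(q[:,0])<.015)&(np.abs(np.abs(q[:,1])-.036)<.013)&(q[:,2]>-.07)
for sg in(-1,1):
    j=f&(q[:,1]*sg>0)&(w[:,2]>-.01);h=np.sort(q[j,2]);print("finger",sg,j.sum(),"deepest tool z",np.percentile(h,[50,90,97,99]).round(4),"s",np.percentile(s[j],[2,98]).round(4),"t",np.percentile(t[j],[2,98]).round(4))
j=(w[:,2]>.018)&(w[:,2]<.032)&(s>.34)&(s<.39)&(zc>.03)&~f;print("lip",j.sum(),"s",np.percentile(s[j],[2,50,98]).round(4),"z",np.median(w[j,2]).round(4))
for z in(.055,.06,.065):
    for nm,lo,hi in(("R",.085,.115),("L",.145,.175)):
        j=(np.abs(w[:,2]-z)<.003)&(t>lo)&(t<hi)&(s>.38)&(zc>.03)&~f
        if j.sum()>3:print("pipe rear",z,nm,j.sum(),np.median(s[j]).round(4))
E
python3 m.py 2
```

```text
finger -1 3509 deepest tool z [-0.0335  0.0325  0.033   0.0334] s [0.3489 0.3739] t [0.0783 0.1021]
finger 1 3501 deepest tool z [-0.0349  0.0323  0.0329  0.0333] s [0.3498 0.3741] t [0.1503 0.174 ]
lip 3161 s [0.3666 0.3705 0.3881] z 0.0237
pipe rear 0.055 R 396 0.4133
pipe rear 0.055 L 325 0.4151
pipe rear 0.06 R 487 0.4151
pipe rear 0.06 L 362 0.4168
pipe rear 0.065 R 523 0.4182
pipe rear 0.065 L 359 0.4198
```

Call:
send_rows --increments '[[[0,0.1,0.2,0,0,-0.04],[-0.1,0,0.15,0,0,0],[-0.1,0,0.1,0,0,0],[-0.1,0,0,0,0,0],[0,0,0,0,0,0]]]'

```text
clock: 5.55
eef_pos: [0.3958, 0.0742, 0.0108]
tool_rot: [0.075, 0.997, 0.0, 0.0]
ft_force: [-0.0, -0.5, 0.0]
grip_width: 0.0618
```

```bash
python3 st.py; python3 look.py 3; python3 m.py 3
```

```text
t 5.55 tcp [0.3958 0.0742 0.0108] s,t 0.3801 0.1332 yaw x 171.4 zaxis [ 5.e-04  1.e-04 -1.e+00] j [ 0.185  0.258 -0.548  0.764 -0.     0.335] F [-0.01 -0.48  0.03] T [ 0.02  0.01 -0.09] w 0.0618
finger -1 3627 deepest tool z [-0.0143  0.0003  0.0104  0.0112] s [0.3664 0.3926] t [0.0852 0.1093]
finger 1 3649 deepest tool z [-0.0145  0.      0.0105  0.0111] s [0.3664 0.3924] t [0.1572 0.181 ]
lip 4215 s [0.3666 0.3707 0.3881] z 0.0237
pipe rear 0.055 R 318 0.4135
pipe rear 0.055 L 444 0.4151
pipe rear 0.06 R 358 0.4151
pipe rear 0.06 L 523 0.4169
pipe rear 0.065 R 216 0.4175
pipe rear 0.065 L 199 0.4185
```

View pics/scene3.png

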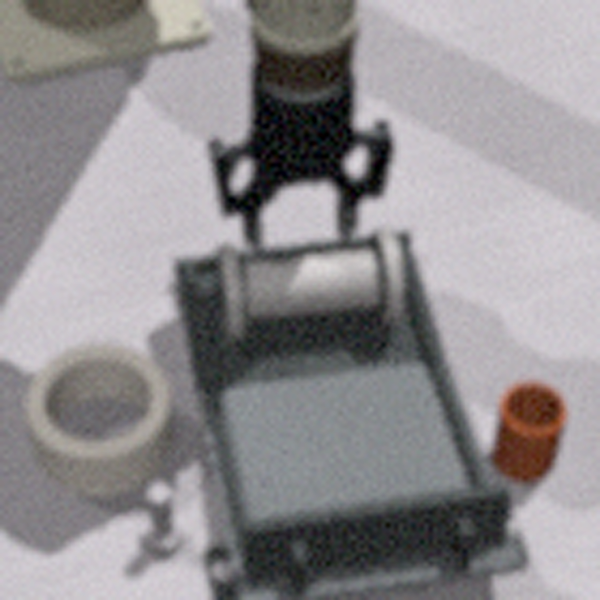

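View pics/wrist3.png

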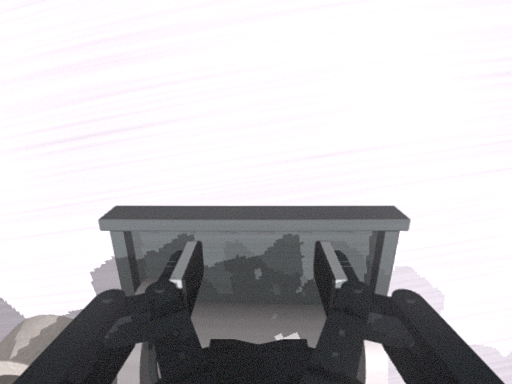

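Call:
send_rows --increments '[[[-0.1,-0.04,0.06,0,0,0],[-0.1,0,0,0,0,0],[-0.1,0,0,0,0,0],[-0.06,0,0,0,0,0],[-0.06,0,0,0,0,0],[-0.06,0,0,0,0,0],[-0.06,0,0,0,0,0],[-0.06,0,0,0,0,0]]]'

```text
clock: 6.65
eef_pos: [0.4247, 0.0677, 0.0077]
tool_rot: [0.075, 0.997, 0.0, 0.0]
ft_force: [-0.4, 0.3, 0.2]
grip_width: 0.0616
```

```bash
python3 st.py; python3 look.py 4; python3 m.py 4
```

```text
t 6.65 tcp [0.4247 0.0677 0.0077] s,t 0.4095 0.1312 yaw x 171.41 zaxis [ 0.  0. -1.] j [ 0.158  0.308 -0.485  0.778  0.     0.308] F [-0.36  0.34  0.16] T [0.05 0.04 0.01] w 0.0616
finger -1 3671 deepest tool z [-0.0408 -0.0059 -0.0055 -0.0052] s [0.3957 0.4239] t [0.0834 0.1076]
finger 1 3585 deepest tool z [-0.0403 -0.0059 -0.0055 -0.0052] s [0.3956 0.4241] t [0.1549 0.1789]
lip 6285 s [0.367  0.3711 0.3878] z 0.0238
pipe rear 0.055 R 133 0.4226
pipe rear 0.055 L 227 0.4243
pipe rear 0.06 R 255 0.4249
pipe rear 0.06 L 470 0.4259
pipe rear 0.065 R 567 0.4281
pipe rear 0.065 L 717 0.4296
```

View pics/wrist4.png

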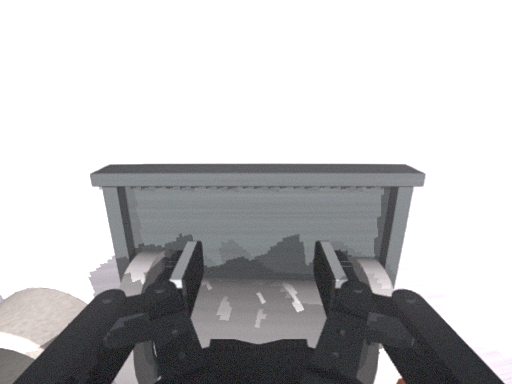

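The fingers are now on the pipe and the spool has moved with them by about 9 mm. I'll keep pushing along the level.

Call:
send_rows --increments '[[[-0.08,0,0,0,0,0],[-0.1,0,0,0,0,0],[-0.12,0,0,0,0,0],[-0.12,0,0,0,0,0],[-0.12,0,0,0,0,0],[-0.12,0,0,0,0,0],[-0.12,0,-0.005,0,0,0],[-0.12,0,-0.01,0,0,0]]]'

```text
clock: 7.75
eef_pos: [0.4693, 0.0609, 0.0084]
tool_rot: [0.075, 0.997, -0.0, -0.0]
ft_force: [-0.9, -1.3, 1.7]
grip_width: 0.062
```

```bash
python3 st.py
```

```text
t 7.75 tcp [0.4693 0.0609 0.0084] s,t 0.4547 0.1312 yaw x 171.41 zaxis [-1.e-04 -0.e+00 -1.e+00] j [ 0.129  0.377 -0.373  0.821 -0.     0.279] F [-0.92 -1.34  1.67] T [0.04 0.01 0.04] w 0.062
```

Call:
send_rows --increments '[[[-0.12,0,-0.015,0,0,0],[-0.12,0,-0.017,0,0,0],[-0.12,0,-0.017,0,0,0],[-0.12,0,-0.017,0,0,0],[-0.12,0,-0.017,0,0,0],[-0.12,0,-0.017,0,0,0],[-0.12,0,-0.017,0,0,0],[-0.12,0,-0.017,0,0,0]]]'

```text
clock: 8.75
eef_pos: [0.5168, 0.0537, 0.0152]
tool_rot: [0.075, 0.997, -0.0, -0.0]
ft_force: [-2.0, -0.1, 1.0]
grip_width: 0.0615
```

```bash
python3 st.py; python3 look.py 5; python3 m.py 5
```

```text
t 8.75 tcp [0.5168 0.0537 0.0152] s,t 0.5027 0.1313 yaw x 171.41 zaxis [-1.e-04 -0.e+00 -1.e+00] j [ 0.104  0.443 -0.242  0.886 -0.     0.254] F [-2.01 -0.12  0.99] T [-0.06  0.45 -0.1 ] w 0.0615
finger -1 3722 deepest tool z [-0.0399  0.001   0.0017  0.002 ] s [0.4891 0.517 ] t [0.0835 0.1077]
finger 1 3667 deepest tool z [-0.0392  0.001   0.0017  0.002 ] s [0.4889 0.5173] t [0.155  0.1789]
lip 3824 s [0.3725 0.3752 0.3891] z 0.0234
pipe rear 0.055 R 80 0.515
pipe rear 0.055 L 115 0.5163
pipe rear 0.06 R 123 0.5154
pipe rear 0.06 L 188 0.5169
pipe rear 0.065 R 185 0.5172
pipe rear 0.065 L 378 0.5184
```

View pics/scene5.png

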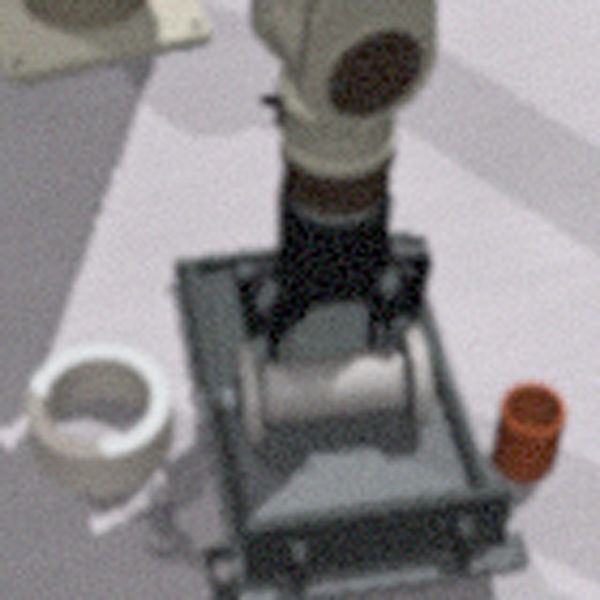

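The spool is on the slope at about (335,390) in the enlarged scene view. The fingers are behind the pipe and pushing with about 2 N. Carrying on.

Call:
send_rows --increments '[[[-0.12,0,-0.017,0,0,0],[-0.12,0,-0.017,0,0,0],[-0.12,0,-0.017,0,0,0],[-0.12,0,-0.017,0,0,0],[-0.12,0,-0.017,0,0,0],[-0.12,0,-0.017,0,0,0],[-0.12,0,-0.017,0,0,0],[-0.12,0,-0.017,0,0,0]]]'

```text
clock: 9.85
eef_pos: [0.5643, 0.0466, 0.022]
tool_rot: [0.075, 0.997, -0.0, -0.0]
ft_force: [-1.9, 0.5, 1.7]
grip_width: 0.0616
```

Call:
send_rows --increments '[[[-0.12,0,-0.017,0,0,0],[-0.12,0,-0.017,0,0,0],[-0.12,0,-0.017,0,0,0],[-0.12,0,-0.017,0,0,0],[-0.08,0,-0.011,0,0,0],[-0.06,0,-0.008,0,0,0]]]'

```text
clock: 10.6
eef_pos: [0.5947, 0.042, 0.0263]
tool_rot: [0.075, 0.997, -0.0, -0.0]
ft_force: [-2.8, -0.9, 1.8]
grip_width: 0.0613
```

```bash
python3 st.py; python3 look.py 6; python3 m.py 6
```

```text
t 10.6 tcp [0.5947 0.042  0.0263] s,t 0.5816 0.1315 yaw x 171.41 zaxis [-1.e-04 -0.e+00 -1.e+00] j [ 0.07   0.558 -0.006  1.006  0.     0.22 ] F [-2.78 -0.88  1.78] T [-0.02  0.42 -0.09] w 0.0613
finger -1 3753 deepest tool z [-0.0398  0.0014  0.0022  0.0026] s [0.5678 0.5959] t [0.0837 0.1078]
finger 1 3689 deepest tool z [-0.0392  0.0014  0.0021  0.0026] s [0.5678 0.5961] t [0.1552 0.1791]Traceback (most recent call last):
  File "m.py", line 11, in <module>
    j=(w[:,2]>.018)&(w[:,2]<.032)&(s>.34)&(s<.39)&(zc>.03)&~f;print("lip",j.sum(),"s",np.percentile(s[j],[2,50,98]).round(4),"z",np.median(w[j,2]).round(4))
                                                                                      ~~~~~~~~~~~~~^^^^^^^^^^^^^^^^
    return _quantile_unchecked(
        a, q, axis, out, overwrite_input, method, keepdims, weights)
    return _ureduce(a,
                    func=_quantile_ureduce_func,
    ...<5 lines>...
                    overwrite_input=overwrite_input,
                    method=method)
    r = func(a, **kwargs)
    result = _quantile(arr,
                       quantiles=q,
    ...<2 lines>...
                       out=out,
                       weights=wgt)
    slices_having_nans = np.isnan(arr[-1, ...])
                                  ~~~^^^^^^^^^
IndexError: index -1 is out of bounds for axis 0 with size 0
```

View pics/scene6.png

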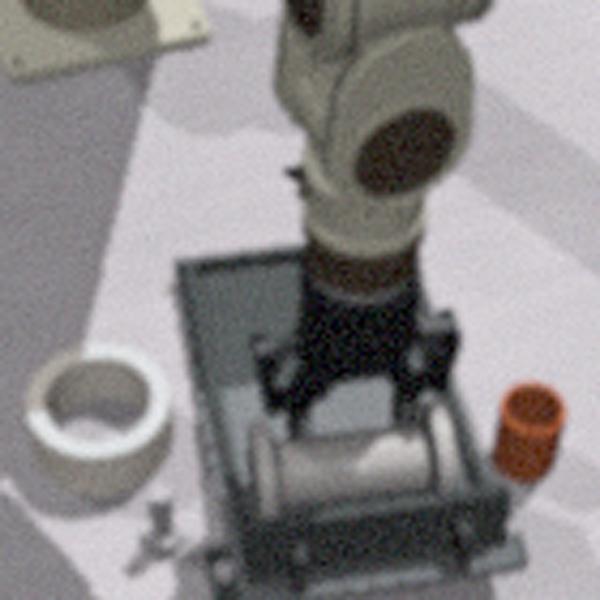

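The spool is nearly at the plate, and its front edge is close to the plate at about (370,500). I'll take small steps and watch the force.

Call:
send_rows --increments '[[[-0.05,0,-0.007,0,0,0],[-0.05,0,-0.007,0,0,0],[-0.05,0,-0.007,0,0,0],[-0.04,0,-0.006,0,0,0],[0,0,0,0,0,0]]]'

```text
clock: 11.32
eef_pos: [0.6044, 0.0406, 0.0277]
tool_rot: [0.075, 0.997, 0.0, 0.0]
ft_force: [-1.8, 0.1, 0.3]
grip_width: 0.0611
```

```bash
python3 st.py
```

```text
t 11.325 tcp [0.6044 0.0406 0.0277] s,t 0.5913 0.1315 yaw x 171.41 zaxis [ 6.e-04  0.e+00 -1.e+00] j [ 0.067  0.573  0.024  1.021 -0.     0.217] F [-1.84  0.14  0.32] T [-0.02  0.22 -0.1 ] w 0.0611
```

Call:
send_rows --increments '[[[-0.03,0,-0.004,0,0,0],[-0.03,0,-0.004,0,0,0],[0,0,0,0,0,0]]]'

```text
clock: 11.7
eef_pos: [0.6052, 0.0403, 0.0278]
tool_rot: [0.075, 0.997, 0.0, -0.002]
ft_force: [-4.8, 0.4, 3.1]
grip_width: 0.0616
```

```bash
python3 st.py
```

```text
t 11.7 tcp [0.6052 0.0403 0.0278] s,t 0.5921 0.1314 yaw x 171.41 zaxis [-3.3e-03  3.0e-04 -1.0e+00] j [6.600e-02 5.770e-01 3.200e-02 1.029e+00 1.000e-03 2.160e-01] F [-4.84  0.43  3.05] T [ 0.06  1.14 -0.25] w 0.0616
```

Call:
send_rows --increments '[[[-0.04,0,0,0,0,0],[-0.04,0,0,0,0,0],[0,0,0,0,0,0],[0,0,0,0,0,0]]]'

```text
clock: 12.2
eef_pos: [0.6057, 0.0401, 0.0278]
tool_rot: [0.075, 0.997, 0.0, -0.005]
ft_force: [-13.8, 2.6, 9.9]
grip_width: 0.0611
```

```bash
python3 st.py; python3 look.py 7
python3 - <<'E'
from workcell import *
from h import *
a=np.radians(-8.7);U=np.array([np.cos(a),np.sin(a)]);L=np.array([-U[1],U[0]])
T=camera("top");np.savez("top7.npz",**T)
for nm,d,(v0,v1,u0,u1) in(("scene",load("scene7.npz"),(180,240,230,330)),("top",T,(140,215,200,290))):
    vv,uu=np.mgrid[v0:v1,u0:u1];w=pts(d,uu.ravel(),vv.ravel());s=w[:,:2]@U;t=w[:,:2]@L
    for lo,hi in((.066,.074),(.085,.11),(.115,.15),(.155,.18),(.189,.197)):
        j=(s>.57)&(s<.66)&(t>lo)&(t<hi)&(w[:,2]>.06)&(w[:,2]<.12)
        if j.sum()>6:
            i=np.argsort(-w[j,2])[:max(5,j.sum()//5)];print(nm,lo,j.sum(),"crest s",s[j][i].mean().round(4),"z",w[j,2][i].mean().round(4))
    j=(s>.655)&(s<.68)&(w[:,2]>.082)&(w[:,2]<.1);print("plate s",np.percentile(s[j],[2,50,98]).round(4))
E
```

```text
t 12.2 tcp [0.6057 0.0401 0.0278] s,t 0.5926 0.1312 yaw x 171.39 zaxis [-9.5e-03  7.0e-04 -1.0e+00] j [6.500e-02 5.830e-01 4.200e-02 1.039e+00 1.000e-03 2.160e-01] F [-13.8    2.64   9.93] T [ 0.    2.72 -0.51] w 0.0611
scene 0.066 42 crest s 0.6076 z 0.1146
scene 0.085 195 crest s 0.5983 z 0.1109
scene 0.115 176 crest s 0.6302 z 0.091
scene 0.155 241 crest s 0.6033 z 0.1096
plate s [0.6565 0.6705 0.6751]
top 0.066 26 crest s 0.6296 z 0.1063
plate s [0.6556 0.6688 0.6743]
```

View pics/scene7.png

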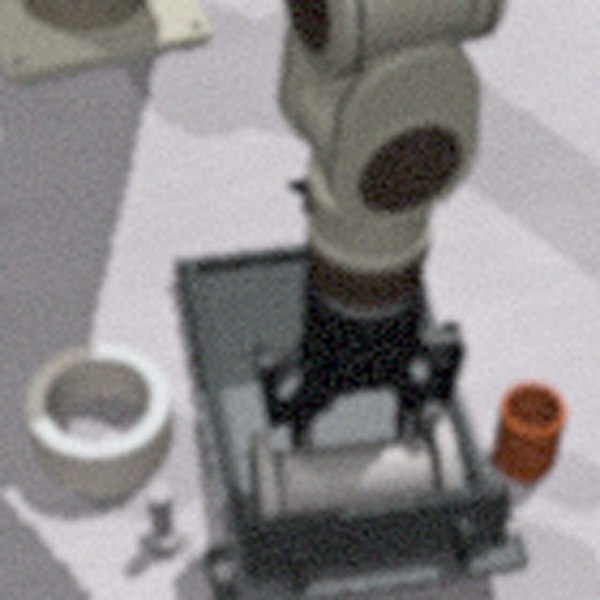

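View pics/wrist7.png

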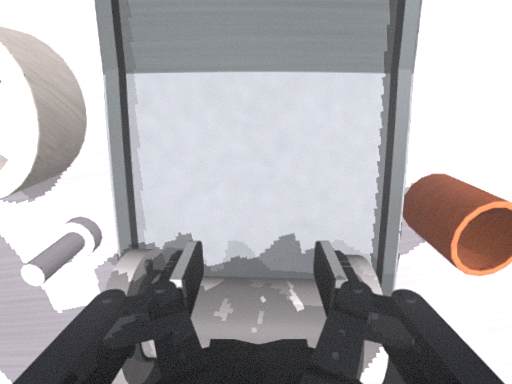

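```bash
python3 - <<'E'
from h import *
from scipy.spatial.transform import Rotation as Ro
a=np.radians(-8.7);U=np.array([np.cos(a),np.sin(a)]);L=np.array([-U[1],U[0]])
for n in "57":
    c=load(f"wrist{n}.npz");R=Ro.from_quat(c["q"]).as_matrix();T=np.eye(4);T[:3,:3]=R;T[:3,3]=c["p"];c["pose"]=T@c["mount"]
    vv,uu=np.mgrid[240:384,90:420];w=pts(c,uu.ravel(),vv.ravel());s=w[:,:2]@U;t=w[:,:2]@L;q=(w-c["p"])@R
    m=(np.abs(q[:,1])<.027)&(q[:,0]<-.006)&(q[:,2]<-.02)&(q[:,2]>-.07)&(q[:,0]>-.04)
    P=w[m];A=np.c_[t[m],P[:,2],P[:,2]**2,np.ones(m.sum())];x=np.linalg.lstsq(A,s[m],rcond=None)[0]
    g=np.abs(A@x-s[m])<.003;x=np.linalg.lstsq(A[g],s[m][g],rcond=None)[0];print(n,g.sum(),"spool yaw rel -8.7 axis (deg)",np.degrees(x[0])*-1)
E
python3 st.py
```

```text
5 6622 spool yaw rel -8.7 axis (deg) -1.5648734179064274
7 6714 spool yaw rel -8.7 axis (deg) -1.2515247075757483
t 12.35 tcp [0.6057 0.0401 0.0278] s,t 0.5926 0.1312 yaw x 171.39 zaxis [-9.5e-03  7.0e-04 -1.0e+00] j [6.500e-02 5.830e-01 4.100e-02 1.039e+00 1.000e-03 2.160e-01] F [-13.78   2.67   9.96] T [ 0.11  2.74 -0.46] w 0.0616
```

Run:
```python
from h import *
from scipy.spatial.transform import Rotation as Ro
a=np.radians(-8.7);U=np.array([np.cos(a),np.sin(a)]);L=np.array([-U[1],U[0]])
for n in "7543":
    c=load(f"wrist{n}.npz");R=Ro.from_quat(c["q"]).as_matrix();T=np.eye(4);T[:3,:3]=R;T[:3,3]=c["p"];c["pose"]=T@c["mount"]
    vv,uu=np.mgrid[0:384,60:450];w=pts(c,uu.ravel(),vv.ravel());s=w[:,:2]@U;t=w[:,:2]@L;q=(w-c["p"])@R
    if n in "34":
        m=(w[:,2]>.018)&(w[:,2]<.03)&(s>.36)&(s<.382)
        b=[(t[m&(abs(t-x)<.005)].mean(),s[m&(abs(t-x)<.005)].mean()) for x in np.arange(.06,.205,.01)]
        b=np.array(b);print(n,"lip yaw rel",-np.degrees(np.polyfit(b[:,0],b[:,1],1)[0]))
    else:
        for nm,lo,hi in(("R",.036,.056),("L",.206,.228)):
            m=(t>lo)&(t<hi)&(s>.45)&(s<.57)&(w[:,2]>.014+.141*(s-.496).clip(0)+.007)
            b=[(x,np.median(t[m&(abs(s-x)<.005)])) for x in np.arange(.46,.57,.01) if (m&(abs(s-x)<.005)).sum()>5]
            b=np.array(b);print(n,nm,len(b),"rail yaw rel",np.degrees(np.polyfit(b[:,0],b[:,1],1)[0]) if len(b)>3 else b)
```

```text
7 R 11 rail yaw rel 0.17070306538724853
7 L 11 rail yaw rel 0.09199960548391045
5 R 7 rail yaw rel -1.8982016477651653
5 L 9 rail yaw rel 1.6215372056827038
4 lip yaw rel 0.10571403294326023
3 lip yaw rel 0.1074261371275736
```

The spool is home, but it still reads about 1.3° off square, and the load is on the right finger. I'll turn the tool slightly to press the right side in.

Call:
send_rows --increments '[[[0,0,0,0,0,-0.1],[0,0,0,0,0,-0.1],[0,0,0,0,0,0],[0,0,0,0,0,0]]]'

```text
clock: 12.85
eef_pos: [0.6044, 0.0398, 0.0278]
tool_rot: [0.058, 0.998, -0.0, -0.006]
ft_force: [-16.9, 1.5, 12.0]
grip_width: 0.061
```

```bash
python3 st.py; python3 look.py 8
cat > y.py <<'E'
from h import *
import sys
from scipy.spatial.transform import Rotation as Ro
a=np.radians(-8.6);U=np.array([np.cos(a),np.sin(a)]);L=np.array([-U[1],U[0]])
for n in sys.argv[1:]:
    c=load(f"wrist{n}.npz");R=Ro.from_quat(c["q"]).as_matrix();T=np.eye(4);T[:3,:3]=R;T[:3,3]=c["p"];c["pose"]=T@c["mount"]
    vv,uu=np.mgrid[240:384,90:420];w=pts(c,uu.ravel(),vv.ravel());s=w[:,:2]@U;t=w[:,:2]@L;q=(w-c["p"])@R
    m=(np.abs(q[:,1])<.027)&(q[:,0]<-.006)&(q[:,2]<-.02)&(q[:,2]>-.07)&(q[:,0]>-.04)
    P=w[m];A=np.c_[t[m],P[:,2],P[:,2]**2,np.ones(m.sum())];x=np.linalg.lstsq(A,s[m],rcond=None)[0]
    g=np.abs(A@x-s[m])<.003;x=np.linalg.lstsq(A[g],s[m][g],rcond=None)[0];print(n,"pipe yaw rel ramp",np.degrees(x[0])*-1)
    for nm,lo,hi in(("R",.067,.075),("L",.188,.197)):
        b=[(round(z,3),np.median(s[(t>lo)&(t<hi)&(abs(w[:,2]-z)<.002)&(abs(q[:,2])<.07)&(q[:,0]<.012)]).round(4)) for z in np.arange(.05,.1,.006)]
        print(nm,b)
E
python3 y.py 5 7 8
```

```text
t 12.85 tcp [0.6044 0.0398 0.0278] s,t 0.5915 0.1308 yaw x 173.37 zaxis [-1.170e-02  3.000e-04 -9.999e-01] j [6.500e-02 5.820e-01 4.100e-02 1.041e+00 1.000e-03 1.810e-01] F [-16.89   1.52  12.01] T [-0.05  3.24 -0.58] w 0.061
5 pipe yaw rel ramp -1.6645071390550064
R [(np.float64(0.05), np.float64(0.5031)), (np.float64(0.056), np.float64(0.5018)), (np.float64(0.062), np.float64(0.5013)), (np.float64(0.068), np.float64(0.5025)), (np.float64(0.074), np.float64(0.5053)), (np.float64(0.08), np.float64(0.5432)), (np.float64(0.086), np.float64(0.5467)), (np.float64(0.092), np.float64(nan)), (np.float64(0.098), np.float64(nan))]
L [(np.float64(0.05), np.float64(0.5045)), (np.float64(0.056), np.float64(0.5041)), (np.float64(0.062), np.float64(0.5042)), (np.float64(0.068), np.float64(0.5058)), (np.float64(0.074), np.float64(0.5078)), (np.float64(0.08), np.float64(nan)), (np.float64(0.086), np.float64(nan)), (np.float64(0.092), np.float64(nan)), (np.float64(0.098), np.float64(nan))]
7 pipe yaw rel ramp -1.3511258182005812
R [(np.float64(0.05), np.float64(0.6021)), (np.float64(0.056), np.float6
[... 454 characters left out ...]
938)), (np.float64(0.074), np.float64(0.5935)), (np.float64(0.08), np.float64(0.5952)), (np.float64(0.086), np.float64(0.5971)), (np.float64(0.092), np.float64(nan)), (np.float64(0.098), np.float64(nan))]
8 pipe yaw rel ramp -1.2523648576687503
R [(np.float64(0.05), np.float64(0.602)), (np.float64(0.056), np.float64(0.597)), (np.float64(0.062), np.float64(0.5964)), (np.float64(0.068), np.float64(0.5983)), (np.float64(0.074), np.float64(0.6022)), (np.float64(0.08), np.float64(0.6036)), (np.float64(0.086), np.float64(0.6001)), (np.float64(0.092), np.float64(0.6333)), (np.float64(0.098), np.float64(0.6344))]
L [(np.float64(0.05), np.float64(nan)), (np.float64(0.056), np.float64(0.5956)), (np.float64(0.062), np.float64(0.5942)), (np.float64(0.068), np.float64(0.5936)), (np.float64(0.074), np.float64(0.5937)), (np.float64(0.08), np.float64(0.595)), (np.float64(0.086), np.float64(0.5968)), (np.float64(0.092), np.float64(nan)), (np.float64(0.098), np.float64(nan))]
  return _methods._mean(a, axis=axis, dtype=dtype,
  ret = ret.dtype.type(ret / rcount)
```

Call:
send_rows --increments '[[[0,0,0,0,0,0],[0,0,0,0,0,0],[0,0,0,0,0,0],[0,0,0,0,0,0]]]'

```text
clock: 13.45
eef_pos: [0.6044, 0.0398, 0.0278]
tool_rot: [0.058, 0.998, -0.0, -0.006]
ft_force: [-16.0, 1.0, 12.0]
grip_width: 0.0615
```

```bash
python3 st.py
python3 - <<'E'
from workcell import *
from h import *
a=np.radians(-8.6);U=np.array([np.cos(a),np.sin(a)]);L=np.array([-U[1],U[0]])
d=camera("top");vv,uu=np.mgrid[140:215,200:290];w=pts(d,uu.ravel(),vv.ravel());s=w[:,:2]@U;t=w[:,:2]@L
for lo,hi in((.066,.075),(.188,.197)):
    j=(s>.6)&(s<.655)&(t>lo)&(t<hi)&(w[:,2]>.09)&(w[:,2]<.112);print(lo,j.sum(),s[j].mean() if j.any() else None, s[j].max() if j.any() else None)
cv2.imwrite("pics/top9.png",cv2.convertScaleAbs(cv2.resize(d["color"][140:240,190:290,::-1],(600,600),interpolation=cv2.INTER_CUBIC),alpha=1.8))
E
```

```text
t 13.45 tcp [0.6044 0.0398 0.0278] s,t 0.5914 0.1308 yaw x 173.37 zaxis [-1.180e-02  3.000e-04 -9.999e-01] j [6.500e-02 5.820e-01 4.100e-02 1.041e+00 1.000e-03 1.810e-01] F [-16.03   1.    12.  ] T [-0.04  3.28 -0.59] w 0.0615
0.066 17 0.6338901255805647 0.6545485203639535
0.188 0 None None
```

View pics/top9.png

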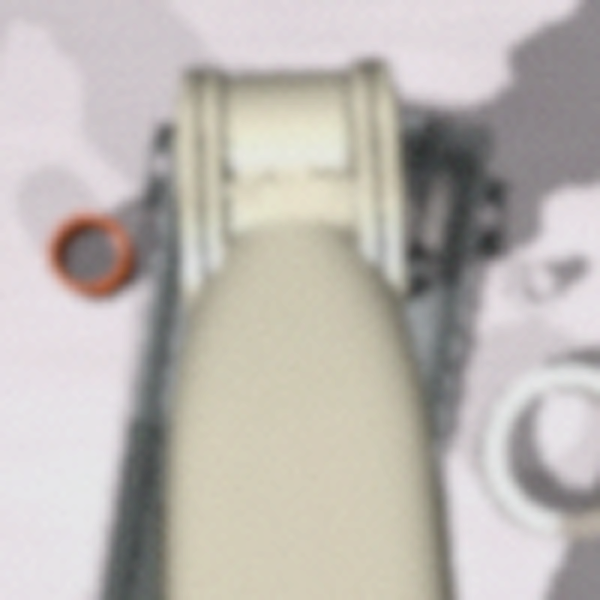

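```bash
python3 -c "
from workcell import *
print(job_done())"; python3 st.py
```

```text
the job is handed in; nothing more can be done
None
the job is handed in; nothing more can be done
```

I pushed the spool up the ramp from behind with both fingers on the pipe between the flanges. It went at about 50 mm/s and slower near the stop. I handed the job in at 13.5 s with the fingers still pressing it against the stop plate.

**Last checks that agreed:**
- **Position:** after pressing, the right flange's crest measured 0.630 m along the ramp's level heading and 0.106 m high. Home works out at 0.629 m and 0.105 m. In the final top view the arm hid the left flange and the right flange was partly covered, so the crest could not be read again.
- **Hold:** the push force was steady at about 16 N. The tool pose did not change over the last half second before I handed in.
- **Other things on the bench:** the tape, offcut and bolt look unmoved in the last pictures. I did not measure the brush, square, can or flange again.

**What disagreed or stayed unclear:**
- **Fingertip depth:** both cameras showed the fingertips about 32 mm behind the reported TCP, while the text put them about level with it at that opening. I used the camera value.
- **Squareness:** the pipe surface read about -1.3° and the flange edges about +1.3°, possibly because the finger linkage showed up in those readings. Both are well inside the 4° limit.
- **Finger load:** the moment reading put most of the force on the right finger. A 2° turn of the tool changed this very little.

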